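# Park the full tile tin behind the drop bar

### The job

Three identical closed tins stand about on the studio table and only one is full of mosaic tiles: find it by feeling which is much harder to push. Lift the latch bar of the plywood bay up and back, slide the full tin fully home against the bay's back wall, and let the bar drop down into its keeper again in front of it. Leave the two light tins standing outside the bay, and keep all tins upright and the jars, can, bottles and cup standing where they are.

Things in the scene. Friction and masses are not known exactly. Their poses are not given: they have to be found in the camera images.
- tin_a: one of three outwardly identical closed round metal tins, diameter 104 mm, 60 mm tall, too wide to grip. Origin: centre of its underside, z up. One of the three, a different one each run, is full of glass tiles (0.8 to 1.0 kg); the other two are nearly empty (0.3 kg). Sliding the full one on the table takes roughly 4 to 7 N, the light ones 1 to 2.5 N; push low down
- tin_b: one of three outwardly identical closed round metal tins, diameter 104 mm, 60 mm tall, too wide to grip. Origin: centre of its underside, z up. One of the three, a different one each run, is full of glass tiles (0.8 to 1.0 kg); the other two are nearly empty (0.3 kg). Sliding the full one on the table takes roughly 4 to 7 N, the light ones 1 to 2.5 N; push low down
- tin_c: one of three outwardly identical closed round metal tins, diameter 104 mm, 60 mm tall, too wide to grip. Origin: centre of its underside, z up. One of the three, a different one each run, is full of glass tiles (0.8 to 1.0 kg); the other two are nearly empty (0.3 kg). Sliding the full one on the table takes roughly 4 to 7 N, the light ones 1 to 2.5 N; push low down
- bay_home (a point): where the centre of a seated tin's underside belongs, at table height in the bay. -x points out of the open mouth, z up. The bay is a floorless U of plywood, 45 mm tall, fixed: back wall's inner face at x = 52 mm (a seated tin touches it), side walls' inner faces at y = 60 and -60 mm, outer 72 and -72, from x = -58 to 52 mm
- bar_hinge (a point): hinge axis of the latch bar, at (-67, 80, 42) mm of bay_home, along x; its bracket (60 mm tall) spans x -58 to -46, y 68 to 92 mm there. The level bar runs from here to -y across the mouth and fills x -74 to -60 mm of bay_home: a tin that is not fully home stands in its way
- keeper (a point): middle of the floor of the keeper, a steel notch open upward in which the bar's far part lies, at (-67, -81, 30) mm of bay_home; its lips fore and aft are 60 mm high over the table, it is 28 mm long in x and 18 mm in y
- bar_grip (a point): middle of the rubber-sleeved handle (45 mm long) at the free end of the aluminium latch bar, beyond the keeper, 184 mm from the hinge axis (tip 206 mm). The bar is 14 mm thick (x), 18 mm deep, 0.13 kg. At the start it lies level. Pinched from above across its 14 mm, it turns in the fingers as it swings up
- bar (a joint): angle of the latch bar, rad: 0 level in the keeper across the mouth, 1.57 upright, 1.9 leaning outward on its stop. It swings in the vertical plane along the bay's y axis, nearly frictionless: below 1.57 it drops to 0, above it leans back and stays at 1.9 (tip 237 mm over the table)
- paint_jar: bystander: blue paint jar, diameter 54 mm, 75 mm tall, standing on the table, origin at the centre of its underside
- soda_can: bystander: drinks can, diameter 60 mm, 85 mm tall, standing on the table, origin at the centre of its underside
- small_jar: bystander: small yellow paint jar, diameter 52 mm, 70 mm tall, standing on the table, origin at the centre of its underside
- green_bottle: bystander: green paint bottle, diameter 60 mm, 160 mm tall, standing on the table, origin at the centre of its underside
- orange_bottle: bystander: orange paint bottle, diameter 60 mm, 170 mm tall, standing on the table, origin at the centre of its underside
- cup: bystander: red plastic cup, diameter 80 mm, 100 mm tall, standing on the table, origin at the centre of its underside
- table: the work table, its top at height 0

How it is judged:
By the outcome, as a careful person would: the job done as asked, in the order asked, and still so for the second after the job is handed in, with the robot touching nothing.
It also fails if it takes over 72 s, if anything falls off the work surface, if the arm or the gripper's body presses on something with over 40 N, if the wrist force passes 120 N, or if a joint passes its speed limit or range.

### The arm

A 6-joint arm with a two-finger parallel gripper is mounted at the origin on the work surface. World frame = base frame: x ahead of the robot, y to its left, z up, the work surface at z = 0. Lengths are in m, angles in rad, forces in N, time in s.
With the tool pointing down it reaches from about 0.35 to 0.725 m from the base axis. Payload 4.3 kg.
Tool frame: the origin (TCP) lies midway between the tips of the shut fingers; the grasp point (between the pads) lies 19 mm behind it; z points along the fingers, y is the line along which they close (so a half turn about z gives the same grasp; the last joint's range is limited). The gripper opens to 85 mm and grips with 20 to 120 N. Pads are 22 mm wide; open, the fingers measure 114 mm over their backs; the gripper's body (76 mm by 85 mm) begins 54 mm behind the grasp point. The pads swing forward as they close: fully open they stand 13 mm farther back than shut.
Start: joints at [-1.379, 0.377, 0.081, 1.274, 0, 1.46], TCP at [0.171, -0.549, 0.21] pointing down, gripper open.
Joint ranges: [-2.72, 2.72], [-0.84, 1.66], [-1.02, 1.22], [-1.77, 2.12], [-1.37, 1.28], [-3.14, 3.14]. Speed limits (rad/s): [2.57, 2.57, 3.14, 3.14, 3.14, 3.14].

### API

Orientations are given as a unit quaternion [w, x, y, z].
In Python, from bench import r gives the robot as it stands. The module is installed in compiled form; this text tells all that it offers.
- The arm moves only by the shell command python3 -m jog 'ROWS' [FORCE]. ROWS is JSON, a list of rows, each a list of 3 entries, a list of its own where there are three numbers: the opening in per cent of the stroke, from 0 (shut) to 100 (fully open), then the shift along the world's x, y, z in mm, then the turn about the world's z in degrees. A call has 1 to 20 rows; each row is the pose to reach, as a shift and turn from the pose commanded when the call began; what a row does not reach only later rows make up. A row lasts 1/8 s, in which the tool goes at most 62.5 mm and 10.7 degrees, less where a joint would pass 70% of its speed; a pose out of reach is approached as far as the arm can. A call with a gripper value outside its range is refused whole. The fingers move at their own pace and stop on an object; FORCE is the grip in N (left out, the last holds). Time passes only in rows, so rows that repeat a pose let the fingers close. It gives the time, the measured TCP pose, the force, the opening and the grip force at its end, in the units of the state.
- r.state(): the state, without advancing time (a new reading comes with each control period).
- r.snapshot(name): name is "side" or "top"; returns the picture (480x640x3 uint8, red, green, blue); there is no depth.
- r.calibration(name): a dict with "vfov" (degrees; the focal length in pixels is half the picture's height over the tangent of half this angle, whatever the lens; pixels are square), "cx", "cy" (the principal point, pixels), "rvec" (rotation vector, rad) and "tvec" (3), from world to camera coordinates, as OpenCV has them. Camera axes: x right, y down, z forward; pixel columns grow to the right and rows downward; lengths in m; the calibration is good to about 2 mm. A picture is of the moment at which its call begins. calibration takes no time and is no camera call.
- r.job_done(): hands the job in; it is judged then, once.
Trained networks look in the newest picture that a camera, given by its name, has taken for a name from the list of things; names that differ only in an ending like _2 or _b are one class to them, and where a whole thing is asked for, a point or a joint stands for the part that bears it (a point fixed in the world has none). Each returns a list of dicts, best first, with "score" (0 to 1); they miss things now and then, are a little off and sometimes report something else, mostly with a low value. They report only what shows in the picture. A call takes as long as a camera call.
- r.look_for(name, camera): "centre" ([x, y, z] in m, in world coordinates, good to about 4 mm: the middle of the surface that is visible of it).
- r.spot_point(name, camera): "centre" ([x, y, z] in m, in world coordinates, good to about 4 mm: a listed point, or the origin of a listed thing).
The state is a dict: "clock": time; "q": joint angles; "joint_vel": joint speeds; "tau": joint torques, N m; "eef_pos": TCP position; "tool_rot": TCP orientation; "force": force on the tool from outside, world axes, zero at the start; "ft_torque": the same for the moment, N m; "gripper_width": opening from 0.0 (shut) to 1.0 (fully open); "grip_force": force on a finger pad.
Only numpy, scipy, OpenCV 4.12 (cv2) and the standard library are available. Lean on these libraries where they do the work, as an engineer would, in place of code of your own. Each camera call takes 0.05 s, during which the arm holds its last target. There are 200 camera calls.

## Working session

There is one attempt and no reset: what is moved stays moved. The work goes in short steps, Python scripts to look and compute and a shell command to move; the robot and the scene stay as the last step left them, time stands still between calls to the robot, and variables do not carry over. Pictures are saved under pics/ and viewed, at most 10 in all, crops included, and the job is handed in when it is done.

```bash
mkdir -p pics; python3 - <<'E'
from bench import r
import cv2
for c in("top","side"):
    im=r.snapshot(c); cv2.imwrite(f"pics/{c}0.png",im[:,:,::-1])
    for n in("tin_a","paint_jar","soda_can","small_jar","green_bottle","orange_bottle","cup","bay_home","bar_hinge","keeper","bar_grip"):
        print(c,n,[([round(float(v),3) for v in d["centre"]],round(float(d["score"]),2)) for d in r.spot_point(n,c)][:5])
s=r.state();print(s)
E
```

```text
top tin_a [([0.436, -0.208, -0.001], 0.95), ([0.485, 0.26, 0.001], 0.86), ([0.58, -0.286, -0.001], 0.73)]
top paint_jar [([0.369, -0.044, -0.001], 0.59)]
top soda_can [([0.375, 0.081, 0.001], 0.93)]
top small_jar [([0.454, -0.391, 0.002], 0.58)]
top green_bottle [([0.572, 0.383, -0.005], 0.71)]
top orange_bottle [([0.771, 0.09, 0.002], 0.67)]
top cup [([0.715, -0.166, -0.001], 0.85)]
top bay_home [([0.399, -0.001, 0.002], 0.49)]
top bar_hinge [([0.586, 0.118, 0.037], 0.91), ([0.578, -0.042, 0.029], 0.71), ([0.715, -0.162, -0.001], 0.24)]
top keeper [([0.578, -0.047, 0.031], 0.79)]
top bar_grip [([0.576, -0.071, 0.044], 0.9)]
side tin_a [([0.584, -0.284, -0.002], 0.92), ([0.49, 0.26, -0.001], 0.75), ([0.433, -0.209, 0.003], 0.72), ([0.45, -0.388, 0.001], 0.59)]
side paint_jar [([0.372, -0.038, -0.004], 0.96)]
side soda_can [([0.37, 0.08, 0.002], 0.64), ([0.4, 0.0, -0.004], 0.58)]
side small_jar []
side green_bottle [([0.573, 0.381, 0.001], 0.83)]
side orange_bottle [([0.773, 0.09, 0.001], 0.74)]
side cup [([0.715, -0.172, 0.001], 0.59)]
side bay_home []
side bar_hinge [([0.586, 0.12, 0.044], 0.69)]
side keeper [([0.582, -0.044, 0.029], 0.59)]
side bar_grip [([0.581, -0.069, 0.044], 0.86)]
{'clock': 1.2, 'q': array([-1.37931951e+00,  3.77340042e-01,  8.10130268e-02,  1.27444087e+00,
        2.76377498e-05,  1.46047008e+00]), 'joint_vel': array([ 2.98020855e-04,  5.55429539e-04, -3.78309372e-04, -1.32919549e-04,
       -3.68255466e-04, -9.16507813e-05]), 'tau': array([-1.17338486e-04, -4.63524377e+01,  2.70157921e+01,  2.94845804e-04,
       -4.46263821e-04, -3.80387007e-06]), 'eef_pos': array([ 0.17091928, -0.54903585,  0.21001154]), 'tool_rot': array([1.36503080e-05, 9.88635953e-01, 1.50329480e-01, 1.43844274e-05]), 'force': array([ 0.2357302 , -0.36616155,  0.59859683]), 'ft_torque': array([ 0.0591239 , -0.02674112,  0.06320869]), 'grip_force': 0.0, 'gripper_width': 0.9985259525462817}
```

View pics/top0.png

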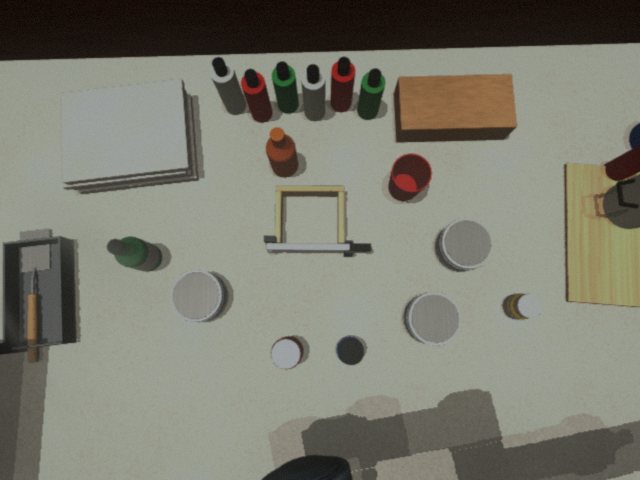

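View pics/side0.png

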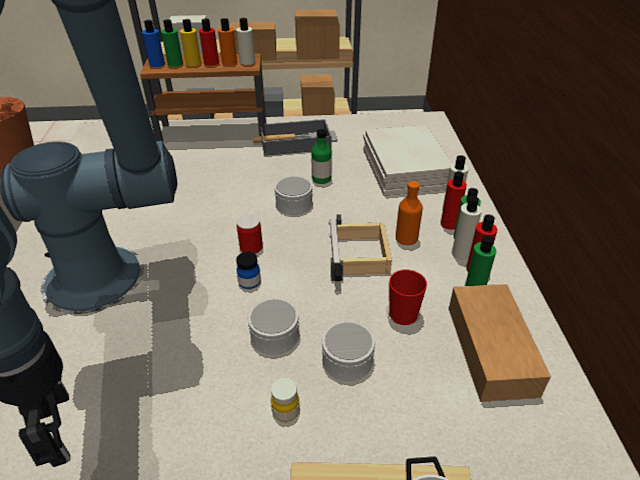

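```bash
python3 -m jog '[[60,[246,271,-80],58],[60,[246,271,-80],58],[60,[246,271,-80],58],[60,[246,271,-80],58],[60,[246,271,-80],58],[60,[246,271,-80],58],[60,[246,271,-80],58],[60,[246,271,-80],58],[60,[246,271,-160],58],[60,[246,271,-199],58],[60,[246,271,-199],58]]' 20
python3 -m jog '[[60,[3,10,0],0],[60,[4,15,0],0],[60,[5,20,0],0]]'
python3 -m jog '[[60,[1,4,0],0],[60,[2,8,0],0],[60,[3,12,0],0]]'
python3 -m jog '[[60,[1,4,0],0],[60,[2,8,0],0],[60,[3,12,0],0]]'
```

```text
clock: 2.58
eef_pos: [0.4125, -0.2765, 0.0079]
tool_rot: [-0.004, 0.793, 0.61, -0.001]
force: [0.3, 0.8, -0.3]
gripper_width: 0.6
grip_force: 0.0
clock: 2.95
eef_pos: [0.4233, -0.2609, 0.0136]
tool_rot: [0.003, 0.792, 0.611, -0.001]
force: [-3.1, -6.2, 3.5]
gripper_width: 0.603
grip_force: 3.3
clock: 3.32
eef_pos: [0.4261, -0.249, 0.0135]
tool_rot: [0.003, 0.792, 0.611, -0.002]
force: [-3.4, -6.4, 3.5]
gripper_width: 0.6
grip_force: 3.4
clock: 3.7
eef_pos: [0.4298, -0.237, 0.0135]
tool_rot: [0.004, 0.792, 0.611, -0.001]
force: [-1.3, -5.9, 0.6]
gripper_width: 0.601
grip_force: 3.0
```

```bash
python3 -m jog '[[60,[-5,-18,0],0],[60,[-5,-18,60],0],[60,[0,0,120],6],[60,[149,169,120],12],[60,[149,169,120],12],[60,[149,169,120],12],[60,[149,169,120],12],[60,[149,169,70],12],[60,[149,169,70],12],[60,[149,169,70],12]]'
python3 - <<'E'
from bench import r
import cv2,numpy as np
a=[cv2.resize(r.snapshot("top")[180:300,220:420,::-1],(800,480),interpolation=2)]
cv2.imwrite("pics/t1.png",a[0])
cv2.imwrite("pics/s1.png",cv2.resize(r.snapshot("side")[190:340,230:430,::-1],(800,600)))
for c in("top","side"):
    for n in("bar_grip","bar_hinge","keeper","tin_a"):
        print(c,n,[([round(float(v),3) for v in d["centre"]],round(float(d["score"]),2)) for d in r.spot_point(n,c)][:4])
E
```

```text
clock: 4.95
eef_pos: [0.577, -0.0658, 0.0823]
tool_rot: [0.0, 0.724, 0.69, 0.0]
force: [-1.0, -0.2, 0.3]
gripper_width: 0.601
grip_force: 0.0
top bar_grip []
top bar_hinge [([0.586, 0.118, 0.036], 0.67), ([0.768, 0.089, 0.0], 0.5)]
top keeper []
top tin_a [([0.584, -0.286, -0.003], 0.61), ([0.488, 0.263, -0.001], 0.57)]
side bar_grip [([0.58, -0.066, 0.044], 0.76)]
side bar_hinge [([0.586, 0.118, 0.043], 0.59)]
side keeper [([0.579, -0.045, 0.027], 0.76)]
side tin_a [([0.446, -0.181, 0.001], 0.75), ([0.582, -0.286, -0.0], 0.58)]
```

View pics/s1.png

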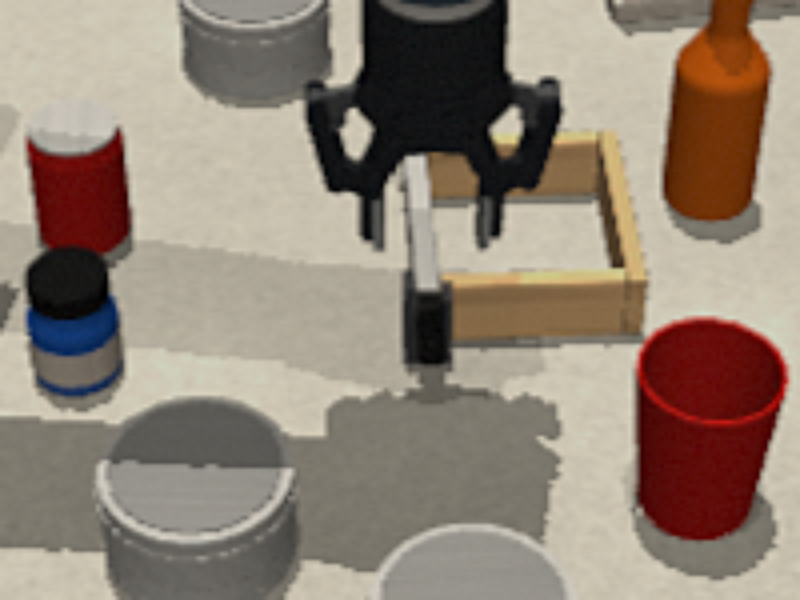

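```bash
python3 -m jog '[[60,[2,0,-35],0],[60,[2,0,-58],0],[60,[2,0,-58],0],[10,[2,0,-58],0],[0,[2,0,-58],0],[0,[2,0,-58],0],[0,[2,0,-58],0],[0,[2,0,-58],0]]' 25
python3 -m jog '[[0,[0,3,32],0],[0,[0,3,32],0]]'
```

```text
clock: 6.45
eef_pos: [0.5786, -0.0653, 0.0244]
tool_rot: [0.0, 0.723, 0.69, -0.0]
force: [-3.8, -1.9, 5.4]
gripper_width: 0.153
grip_force: 25.1
clock: 6.7
eef_pos: [0.5787, -0.0614, 0.0571]
tool_rot: [-0.0, 0.723, 0.691, 0.0]
force: [-0.9, 1.3, -1.8]
gripper_width: 0.149
grip_force: 24.6
```

```bash
python3 -m jog '[[0,[0,8,31],0],[0,[1,22,60],0],[0,[2,40,86],0],[0,[3,63,109],0],[0,[4,63,109],0],[0,[4,89,127],0],[0,[5,118,141],0],[0,[6,118,141],0]]'
python3 - <<'E'
from bench import r
import cv2
cv2.imwrite("pics/s2.png",cv2.resize(r.snapshot("side")[100:340,230:430,::-1],(500,600)))
E
```

```text
clock: 7.7
eef_pos: [0.582, 0.0578, 0.196]
tool_rot: [-0.002, 0.723, 0.691, -0.002]
force: [-8.8, -1.0, 0.4]
gripper_width: 0.145
grip_force: 24.9
```

View pics/s2.png

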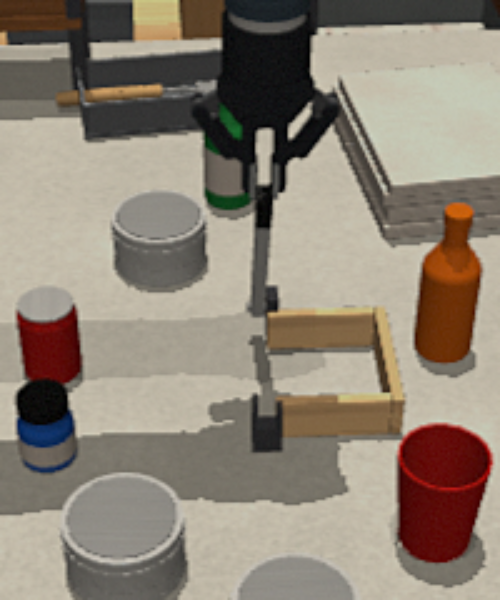

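```bash
python3 -m jog '[[0,[-2,31,8],0],[0,[-2,63,11],0],[0,[-2,95,8],0],[0,[-2,114,4],0],[0,[-2,114,4],0],[0,[-2,114,4],0]]'
python3 -m jog '[[20,[0,0,0],0],[50,[0,0,0],0],[60,[0,0,0],0],[60,[0,0,20],0],[60,[0,0,75],0],[60,[0,0,75],0]]'
python3 - <<'E'
from bench import r
import cv2
cv2.imwrite("pics/s3.png",cv2.resize(r.snapshot("side")[100:340,230:430,::-1],(500,600)))
r.snapshot("top")
for c in("top","side"):
    for n in("bar_grip","bar_hinge","keeper","tin_a"):
        print(c,n,[([round(float(v),3) for v in d["centre"]],round(float(d["score"]),2)) for d in r.spot_point(n,c)][:4])
E
```

```text
clock: 8.5
eef_pos: [0.5825, 0.1692, 0.1999]
tool_rot: [-0.0, 0.724, 0.69, -0.001]
force: [0.2, -0.1, -0.3]
gripper_width: -0.003
grip_force: 0.1
clock: 9.25
eef_pos: [0.5854, 0.1703, 0.28]
tool_rot: [0.003, 0.724, 0.69, 0.004]
force: [-0.5, 0.3, 0.0]
gripper_width: 0.593
grip_force: 0.0
top bar_grip [([0.583, 0.174, 0.219], 0.68), ([0.771, 0.088, 0.003], 0.35)]
top bar_hinge [([0.589, 0.119, 0.037], 0.94)]
top keeper [([0.582, -0.047, 0.028], 0.78)]
top tin_a [([0.485, 0.261, 0.002], 0.68), ([0.448, -0.183, -0.003], 0.62), ([0.58, -0.286, -0.003], 0.57)]
side bar_grip [([0.588, 0.176, 0.215], 0.62)]
side bar_hinge [([0.583, 0.118, 0.043], 0.59)]
side keeper [([0.58, -0.045, 0.028], 0.72)]
side tin_a [([0.581, -0.284, -0.002], 0.96), ([0.492, 0.26, -0.004], 0.56), ([0.445, -0.184, 0.004], 0.55)]
```

View pics/s3.png

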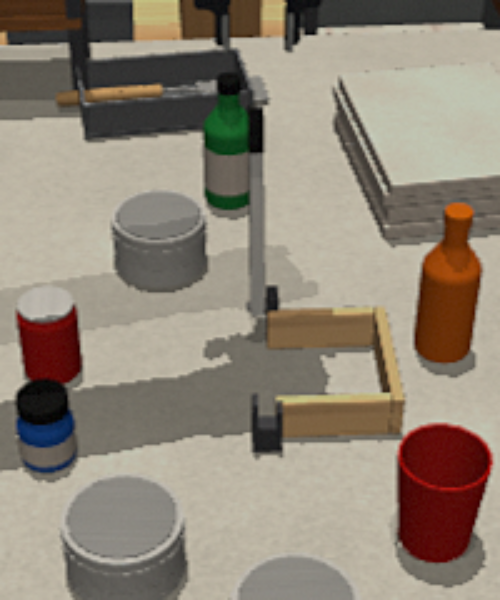

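```bash
python3 -m jog '[[60,[-156,-426,0],-11],[60,[-156,-426,-50],-11],[60,[-156,-426,-50],-11],[60,[-156,-426,-50],-11],[60,[-156,-426,-50],-11],[60,[-156,-426,-100],-11],[60,[-156,-426,-140],-11],[60,[-156,-426,-140],-11],[60,[-156,-426,-200],-11],[60,[-156,-426,-250],-11],[60,[-156,-426,-267],-11],[60,[-156,-426,-267],-11]]'
python3 - <<'E'
from bench import r
r.snapshot("top")
r.snapshot("side")
print([(c,[d["centre"] for d in r.spot_point("tin_a",c)]) for c in("top","side")])
E
```

```text
clock: 11.25
eef_pos: [0.4253, -0.2549, 0.0065]
tool_rot: [-0.002, 0.786, 0.618, -0.0]
force: [-0.1, 0.1, 0.3]
gripper_width: 0.598
grip_force: 0.0
[('top', [[0.4473, -0.1873, 0.0002], [0.5816, -0.2832, -0.0024], [0.4845, 0.2607, -0.0018], [0.7713, 0.0889, 0.0026]]), ('side', [[0.4923, 0.2614, 0.0006], [0.4448, -0.1811, 0.004], [0.5808, -0.2828, 0.0002]])]
```

```bash
python3 -m jog '[[60,[3,0,4],0],[60,[6,12,4],0],[60,[9,24,4],0],[60,[12,36,4],0],[60,[14,48,4],0],[60,[17,60,4],0],[60,[20,72,4],0],[60,[23,84,4],0],[60,[26,96,4],0],[60,[29,108,4],0],[60,[32,120,4],0],[60,[35,132,4],0]]'
python3 - <<'E'
from bench import r
r.snapshot("top")
r.snapshot("side")
print([(c,[d["centre"] for d in r.spot_point("tin_a",c)]) for c in("top","side")])
s=r.state();print(s["eef_pos"],s["force"])
E
```

```text
clock: 12.95
eef_pos: [0.4623, -0.1251, 0.0127]
tool_rot: [0.002, 0.787, 0.618, -0.001]
force: [-1.2, -7.0, 2.1]
gripper_width: 0.6
grip_force: 3.3
[('top', [[0.4831, 0.2612, -0.0004], [0.5797, -0.2852, -0.0032], [0.4786, -0.075, -0.0016]]), ('side', [[0.5806, -0.2857, -0.0002], [0.4765, -0.0687, 0.0013]])]
[ 0.46213017 -0.12327134  0.0121798 ] [-0.28275184 -0.54934086  0.66131591]
```

```bash
python3 -m jog '[[60,[3,12,0],0],[60,[6,24,0],0],[60,[9,36,0],0],[60,[11,48,0],0],[60,[14,60,0],0],[60,[17,72,0],0],[60,[20,84,0],0],[60,[23,96,0],0],[60,[25,108,0],0],[60,[25,108,0],0],[60,[21,92,0],0],[60,[21,92,70],0],[60,[21,92,120],0],[60,[21,92,120],0]]'
python3 - <<'E'
from bench import r
r.snapshot("top")
r.snapshot("side")
print([(c,[d["centre"] for d in r.spot_point("tin_a",c)]) for c in("top","side")])
s=r.state();print(s["eef_pos"],s["force"],s["q"])
E
```

```text
clock: 14.9
eef_pos: [0.4863, -0.0339, 0.1366]
tool_rot: [0.003, 0.787, 0.617, 0.003]
force: [0.3, 0.6, -0.4]
gripper_width: 0.602
grip_force: 0.0
[('top', [[0.5038, 0.0353, -0.0035], [0.4834, 0.2638, 0.0037], [0.5784, -0.2841, -0.004]]), ('side', [[0.5018, 0.0365, 0.0012], [0.4893, 0.2616, -0.0014], [0.5776, -0.2839, -0.0027]])]
[ 0.48135545 -0.03232125  0.13054   ] [-0.82646692 -0.38835559 -0.05683569] [-1.98722737e-01  2.35970339e-01 -3.26799389e-01  1.01104795e+00
  1.28829113e-04  1.61213249e+00]
```

```bash
python3 -m jog '[[60,[-42,70,10],103],[60,[-42,70,10],103],[60,[-42,70,10],103],[60,[-42,70,10],103],[60,[-42,70,10],103],[60,[-42,70,10],103],[60,[-42,70,10],103],[60,[-42,70,10],103],[60,[-42,70,10],103],[60,[-42,70,10],103],[60,[-42,70,10],103],[60,[-42,70,10],103]]'
python3 - <<'E'
from bench import r
import cv2
cv2.imwrite("pics/s4.png",r.snapshot("side")[100:400,180:580,::-1])
r.snapshot("top")
s=r.state();print(s["eef_pos"],s["force"],s["q"],s["tool_rot"])
E
```

```text
clock: 16.6
eef_pos: [0.44, 0.0379, 0.1411]
tool_rot: [-0.001, 0.007, 1.0, 0.0]
force: [-0.1, 0.6, 0.5]
gripper_width: 0.601
grip_force: 0.0
[0.44049789 0.03793255 0.14154154] [-0.16249645  0.54838483  0.21883845] [-5.78425433e-02  1.48626804e-01 -4.06731705e-01  1.01650008e+00
  1.03688819e-04 -4.44594539e-02] [-5.27785152e-04  6.69152133e-03  9.99977469e-01  7.89326068e-05]
```

View pics/s4.png

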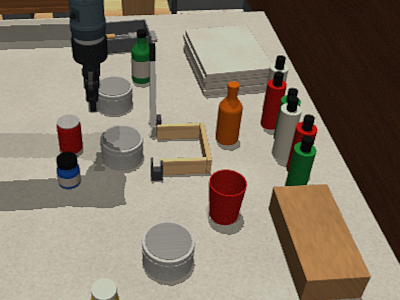

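```bash
python3 -m jog '[[60,[0,0,-60],0],[60,[0,0,-110],0],[60,[0,0,-123],0],[60,[0,0,-123],0],[60,[10,0,-124],0],[60,[22,0,-124],0],[60,[34,0,-124],0],[60,[46,-1,-124],0],[60,[58,-1,-124],0],[60,[70,-1,-124],0],[60,[80,-1,-124],0]]'
python3 - <<'E'
from bench import r
r.snapshot("top")
r.snapshot("side")
print([(c,[d["centre"] for d in r.spot_point("tin_a",c)]) for c in("top","side")])
s=r.state();print(s["eef_pos"],s["force"])
E
```

```text
clock: 18.08
eef_pos: [0.5207, 0.037, 0.0192]
tool_rot: [-0.001, 0.006, 1.0, -0.0]
force: [-5.6, -0.4, 1.6]
gripper_width: 0.603
grip_force: 3.2
[('top', [[0.4878, 0.2609, -0.001], [0.5786, -0.2857, -0.002]]), ('side', [[0.5802, -0.2856, -0.0008], [0.5803, 0.0342, 0.003], [0.4892, 0.2588, 0.0006]])]
[0.52262856 0.03688368 0.01936766] [ 0.19081761  0.40729071 -0.17059204]
```

```bash
python3 -m jog '[[60,[10,0,0],0],[60,[20,0,0],0],[60,[30,-1,0],0],[60,[40,-1,0],0],[60,[50,-2,0],0],[60,[58,-2,0],0],[60,[64,-2,0],0]]'
python3 -m jog '[[60,[2,0,0],0],[60,[4,0,0],0]]'
python3 -m jog '[[60,[2,0,0],0],[60,[4,0,0],0]]'
```

```text
clock: 19.15
eef_pos: [0.5829, 0.035, 0.0187]
tool_rot: [-0.002, 0.006, 1.0, -0.0]
force: [-9.1, 0.1, 6.9]
gripper_width: 0.602
grip_force: 5.5
clock: 19.4
eef_pos: [0.5864, 0.035, 0.0186]
tool_rot: [-0.002, 0.006, 1.0, -0.0]
force: [-8.6, -1.2, 6.9]
gripper_width: 0.601
grip_force: 5.6
clock: 19.65
eef_pos: [0.5905, 0.035, 0.0187]
tool_rot: [-0.002, 0.006, 1.0, -0.0]
force: [-8.1, 0.7, 6.3]
gripper_width: 0.596
grip_force: 5.4
```

```bash
python3 -m jog '[[60,[2,0,0],0],[60,[3,0,0],0]]'
python3 -m jog '[[60,[2,0,0],0],[60,[3,0,0],0]]'
python3 - <<'E'
from bench import r
import cv2
cv2.imwrite("pics/s5.png",cv2.resize(r.snapshot("side")[190:310,290:450,::-1],(800,600)))
print([d["centre"] for d in r.spot_point("tin_a","side")])
s=r.state();print(s["eef_pos"],s["force"])
E
```

```text
clock: 19.9
eef_pos: [0.5925, 0.035, 0.0186]
tool_rot: [-0.003, 0.006, 1.0, -0.0]
force: [-11.8, -0.2, 9.1]
gripper_width: 0.601
grip_force: 7.1
clock: 20.15
eef_pos: [0.5925, 0.035, 0.0183]
tool_rot: [-0.005, 0.006, 1.0, -0.0]
force: [-19.3, -1.2, 15.1]
gripper_width: 0.598
grip_force: 10.9
[[0.6489, 0.0307, 0.0034], [0.5857, -0.2837, 0.0011], [0.4913, 0.2605, -0.0035], [0.573, 0.3825, 0.0016]]
[0.59248361 0.03499865 0.01840084] [-17.37599489   0.24757786  14.24907956]
```

View pics/s5.png

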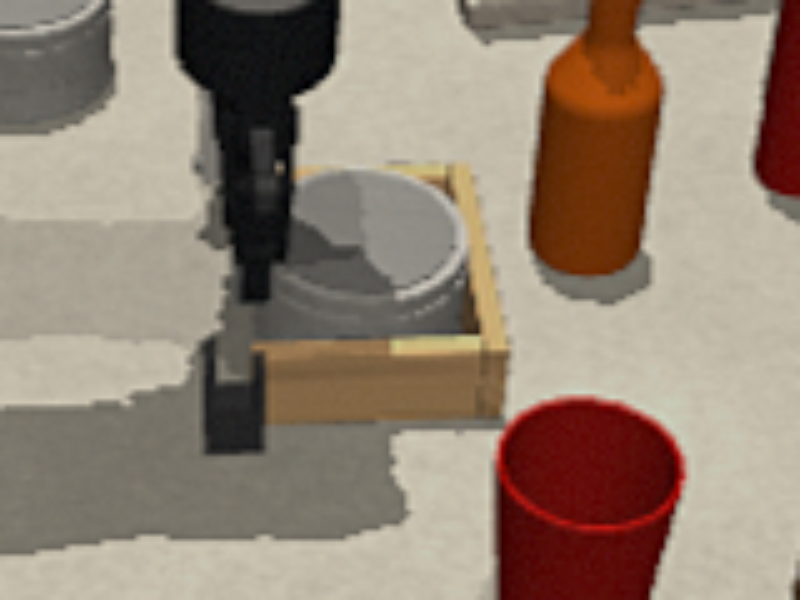

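```bash
python3 -m jog '[[60,[-10,0,0],0],[60,[-25,0,0],0],[60,[-25,0,60],0],[60,[-25,0,120],0],[60,[-25,0,180],0],[60,[-25,0,240],0],[60,[-25,0,275],-10],[60,[-7,139,275],-92],[60,[-7,139,275],-92],[60,[-7,139,275],-92],[60,[-7,139,275],-92],[60,[-7,139,275],-92],[60,[-7,139,275],-92],[60,[-7,139,275],-92],[60,[-7,139,275],-92],[60,[-7,139,275],-92],[60,[-7,139,275],-92],[60,[-7,139,275],-92]]'
python3 - <<'E'
from bench import r
r.snapshot("top")
r.snapshot("side")
for c in("top","side"):
  for n in ("tin_a","bar_grip"): print(c,n,[[round(float(v),3) for v in d["centre"]] for d in r.spot_point(n,c)])
s=r.state();print(s["eef_pos"],s["force"],s["tool_rot"])
E
```

```text
clock: 22.5
eef_pos: [0.5921, 0.174, 0.2933]
tool_rot: [0.0, 0.723, 0.691, 0.0]
force: [-0.2, -0.7, -0.4]
gripper_width: 0.598
grip_force: 0.0
top tin_a [[0.485, 0.259, -0.003], [0.652, 0.03, -0.004], [0.58, -0.283, -0.002], [0.773, 0.089, 0.003]]
top bar_grip [[0.585, 0.172, 0.213], [0.719, -0.168, 0.001]]
side tin_a [[0.49, 0.258, -0.002], [0.579, -0.286, -0.0], [0.649, 0.031, 0.001]]
side bar_grip [[0.586, 0.174, 0.217], [0.773, 0.088, -0.0]]
[0.59193987 0.17395666 0.29300609] [-0.26926219 -0.49542217 -0.47442666] [5.07617385e-05 7.23537793e-01 6.90284766e-01 2.37030980e-05]
```

```bash
python3 -m jog '[[60,[-6,2,-30],0],[60,[-6,2,-70],0],[60,[-6,2,-96],0],[60,[-6,2,-96],0],[0,[-6,2,-96],0],[0,[-6,2,-96],0],[0,[-6,2,-96],0],[0,[-6,2,-96],0],[0,[-6,2,-96],0]]' 30
python3 -m jog '[[0,[0,-14,3],0],[0,[0,-28,6],0],[0,[0,-44,8],0]]'
```

```text
clock: 23.92
eef_pos: [0.5849, 0.1763, 0.1989]
tool_rot: [-0.0, 0.723, 0.691, 0.0]
force: [-6.7, -1.0, 4.2]
gripper_width: 0.155
grip_force: 30.5
clock: 24.3
eef_pos: [0.5838, 0.1333, 0.2069]
tool_rot: [-0.002, 0.723, 0.691, 0.0]
force: [-8.3, 2.5, 3.9]
gripper_width: 0.157
grip_force: 30.1
```

```bash
python3 -m jog '[[0,[-2,-31,0],0],[0,[-2,-62,-6],0],[0,[-3,-93,-17],0],[0,[-3,-93,-17],0],[0,[-4,-120,-33],0],[0,[-5,-145,-54],0],[0,[-5,-166,-78],0],[0,[-5,-166,-78],0]]'
python3 - <<'E'
from bench import r
import cv2
cv2.imwrite("pics/s6.png",cv2.resize(r.snapshot("side")[100:340,230:430,::-1],(500,600)))
E
```

```text
clock: 25.3
eef_pos: [0.5791, -0.04, 0.128]
tool_rot: [0.002, 0.725, 0.689, -0.004]
force: [-8.3, -11.0, 10.2]
gripper_width: 0.152
grip_force: 43.8
```

View pics/s6.png

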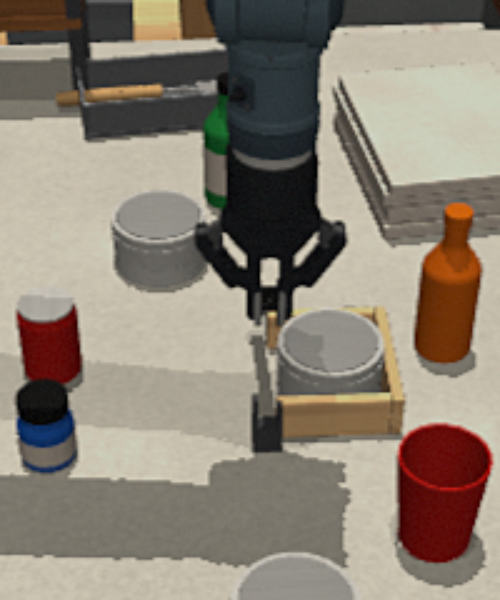

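```bash
python3 -m jog '[[0,[-1,-18,-28],0],[0,[-1,-30,-58],0],[0,[-1,-34,-80],0],[0,[-1,-35,-94],0],[0,[-1,-35,-100],0],[0,[-1,-35,-100],0]]'
python3 -m jog '[[15,[0,0,0],0],[40,[0,0,0],0],[60,[0,0,0],0],[60,[0,0,0],0],[60,[0,0,50],0],[60,[0,0,110],0],[60,[-20,-60,180],0],[60,[-40,-120,200],0],[60,[-40,-180,200],0],[60,[-40,-240,200],0],[60,[-40,-240,200],0]]'
python3 - <<'E'
from bench import r
import cv2
cv2.imwrite("pics/s7.png",cv2.resize(r.snapshot("side")[100:400,180:580,::-1],(800,600)))
t=r.snapshot("top");cv2.imwrite("pics/t7.png",t[:,:,::-1])
for c in("top","side"):
  for n in ("tin_a","bar_grip"): print(c,n,[[round(float(v),3) for v in d["centre"]] for d in r.spot_point(n,c)])
E
```

```text
clock: 26.1
eef_pos: [0.5781, -0.0776, 0.028]
tool_rot: [0.005, 0.725, 0.689, -0.007]
force: [-9.7, -21.9, 4.2]
gripper_width: 0.152
grip_force: 56.0
clock: 27.48
eef_pos: [0.5398, -0.3123, 0.2273]
tool_rot: [0.001, 0.725, 0.689, 0.0]
force: [0.4, 1.4, -0.4]
gripper_width: 0.597
grip_force: 0.0
top tin_a [[0.487, 0.262, 0.001], [0.652, 0.033, -0.001], [0.581, -0.286, -0.003]]
top bar_grip [[0.575, -0.069, 0.042]]
side tin_a [[0.651, 0.029, 0.002], [0.488, 0.258, -0.002], [0.58, -0.285, -0.002]]
side bar_grip [[0.582, -0.066, 0.043], [0.452, -0.389, 0.002], [0.716, -0.171, 0.004]]
```

View pics/s7.png

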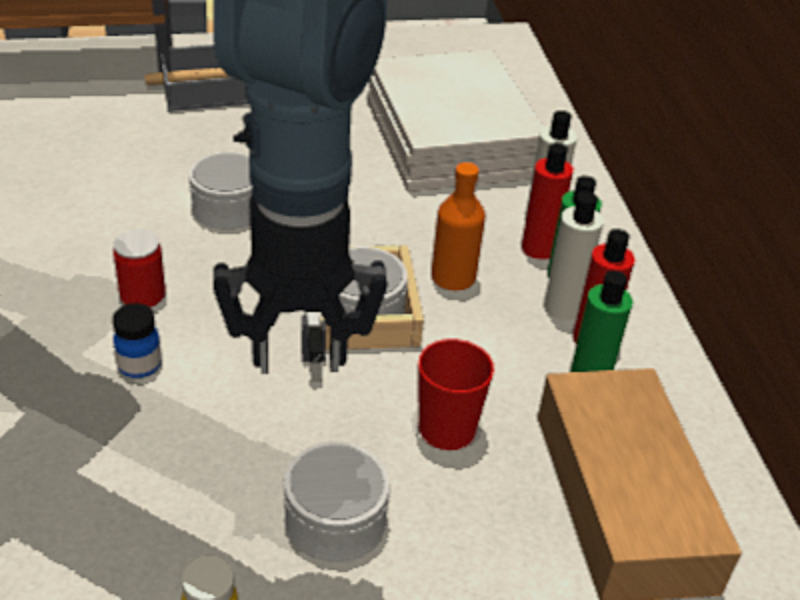

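View pics/t7.png

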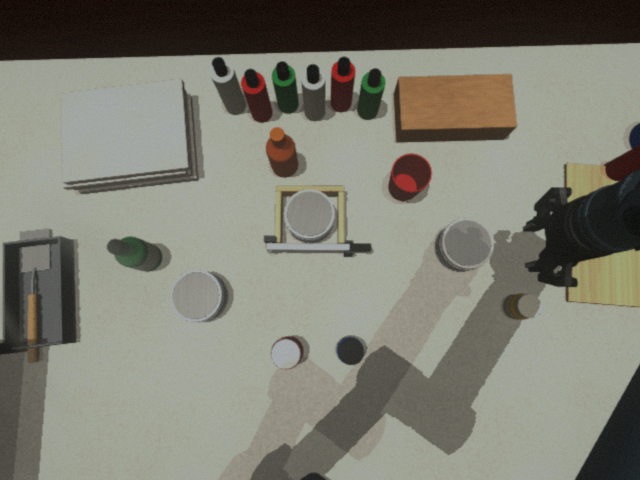

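The final pictures show the bar level in its keeper (top picture, px 265–370, row 246), with the tin seated against the back wall behind it (px 310, 215). The other tins, jars, can, bottles and cup stand where they were. I'm handing it in.

```bash
python3 -c "
from bench import r
print(r.job_done())"
```

```text
the job is handed in; nothing more can be done
None
```

The job is handed in at about 27 s: the tin I judged full is home against the bay's back wall with the latch bar down in its keeper. I pushed only that tin; it took about 6–7 N, in the full range and well above the 1–2.5 N of a light one, so I did not push the other two.

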